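Work the oil into a euphonium valve section and hold the third valve for the port check

TASK

This euphonium valve section has just been oiled. With closed fingertips work its three valves one at a time in playing order: press the first valve (the one the mouthpipe with the mouthpiece receiver runs into) fully down and let it spring all the way up, then do the same with the second, and last press the third fully down and finish with it held there, so that I can sight its port alignment. Only press, without forcing: do not grasp, lift or shift the valve section, and leave the things standing around it alone.

Things in the scene. Friction and masses are not known exactly. Their poses are not given: they have to be found in the camera images.
- valve_block: euphonium valve section, 1.9 kg, loose: three upright brass valve casings (28 mm dia) in a row in a light wooden block on a dark steel foot 100 x 166 x 6 mm. Origin: centre of the foot's underside; y runs along the row to the mouthpipe end, z up. Valve axes at x = 0, y = +36 (first), 0, -36 mm (third). Only the finger buttons stand above z = 131 mm
- receiver (a point): mouth of the flared mouthpiece receiver, at (-98, +86, 100) mm in the valve section's frame; the mouthpipe (14 mm tube) runs from it, at that height, back and round into the first valve's casing
- slide3_end (a point): outer end of the third valve's U-shaped slide, at (+147, -36, 74) mm in the valve section's frame; the slides stick out to +x between heights 45 and 102 mm, the second valve's the shortest, the third's the longest
- bell_stub (a point): open end of the short tube stub on the third casing, at (0, -92, 62) mm in the valve section's frame
- button1 (a point): centre of the top face of the first valve's finger button (round, 19.6 mm dia, white pearl inlay, on a 6 mm stem); 160 mm above the bench with the valve up, 142 mm fully down; moves with it. 36 mm from the next button
- button2 (a point): the same for the second (middle) valve
- button3 (a point): the same for the third valve (the end away from the mouthpipe)
- valve1 (a joint): how far the first valve is pressed down, m: 0 up, 0.018 at its hard bottom stop. A spring returns it: about 1.4 N to start, 4 N at the bottom; 6 to 10 N of push is plenty to hold it there
- valve2 (a joint): the same for the second valve
- valve3 (a joint): the same for the third valve
- oil_bottle: white oil bottle with red spout, 48 mm dia, 136 mm tall, loose beside the valve section; origin at the centre of its underside. Leave alone
- mouthpiece: pale mouthpiece standing on its cup, 38 mm dia, 83 mm tall, loose; origin at the centre of its underside. Leave alone
- ferrule: brass tube ferrule, 27 mm dia, 22 mm tall, loose; origin at the centre of its underside. Leave alone

How it is judged:
By the outcome, as a careful person would: the job done as asked, in the order asked, and still so for the second after the job is handed in, while the arm keeps its last pose, push and grip.
It also fails if it takes over 42 s, if anything falls off the work surface, if the arm or the gripper's body presses on something with over 40 N, if the wrist force passes 120 N, or if a joint passes its speed limit or range.

ROBOT

A 7-joint arm with a two-finger parallel gripper is mounted at the origin on the work surface; the furniture and walls round the work are solid. World frame = base frame: x ahead of the robot, y to its left, z up, the work surface at z = 0. Lengths are in m, angles in rad, forces in N, time in s.
With the tool pointing down it reaches from about 0.4 to 0.9 m from the base axis. Payload 5.5 kg.
Tool frame: the origin (TCP) lies midway between the tips of the shut fingers; the grasp point (between the pads) lies 19 mm behind it; z points along the fingers, y is the line along which they close (so a half turn about z gives the same grasp; the last joint's range is limited). The gripper opens to 85 mm and grips with 20 to 120 N. Pads are 22 mm wide; open, the fingers measure 114 mm over their backs; the gripper's body (76 mm by 85 mm) begins 54 mm behind the grasp point. The pads swing forward as they close: fully open they stand 13 mm farther back than shut.
Start: joints at [-1.057, 0.501, -0.427, 1.55, 0.221, 1.138, -0.21], TCP at [0.161, 0.63, 0.231] pointing down, gripper open.
Joint ranges: [-2.88, 2.88], [-0.31, 2.03], [-1.54, 1.56], [0.2, 2.42], [-1.41, 4.55], [0.19, 2.02], [-2.57, 2.57]. Speed limits (rad/s): [2.57, 2.57, 3.14, 3.14, 3.14, 3.14, 3.14].

INTERFACE

Orientations are given as a rotation vector (axis times angle).
In Python, from plant import state, snapshot, job_done gives the robot as it stands.
- The arm moves only by the tool servo_tool, never from a script. Its argument "increments" is a list that holds one entry, the list of rows, each a list of 5 numbers: the opening, from -1 (shut) to 1 (fully open), then the shift along the world's x, y, z each as a share of 0.3 m, from -1 to 1, then the turn about the world's z as a share of 45 degrees, from -1 to 1. A call has 1 to 12 rows; each row shifts and turns the commanded pose from where the row before left it; what a row does not reach is not made up. A row lasts 1/10 s, in which the tool goes at most 50 mm and 8.59 degrees, less where a joint would pass 70% of its speed; a pose out of reach is approached as far as the arm can. A call with a number of a shift or a turn outside -1 to 1 is refused whole. A call with a gripper value outside its range is refused whole. The fingers move at their own pace and stop on an object; the grip force is fixed at half the most. Time passes only in rows, so rows that do not move let the fingers close. It gives the time, the measured TCP pose, the force, the opening and the grip force at its end, in the units of the state.
- state(): the state, without advancing time (a new reading comes with each control period).
- snapshot(name): name is "scene" or "side" or "wrist"; returns a dict with "frame" (384x512x3 uint8, red, green, blue), "range_z" (384x512 float32, m along the optical axis (not along the pixel's ray), 0 where there is no reading), "K" (3x3 intrinsics, pixels), "rvec" (rotation vector, rad) and "tvec" (3), from world to camera coordinates, as OpenCV has them; the wrist camera has in their place "hand_eye" (4x4, takes a point from camera to tool coordinates, whose origin is the TCP and whose axes are the flange's). Camera axes: x right, y down, z forward; pixel columns grow to the right and rows downward; lengths in m; the calibration is good to about 2 mm. The wrist camera is an equidistant fisheye: a pixel r from the principal point sees the ray r / f radians off the axis. A picture is of the moment at which its call begins: read the wrist's pose just before it.
- job_done(): hands the job in; it is judged then, once.
The state is a dict: "clock": time; "qpos": joint angles; "joint_velocities": joint speeds; "joint_efforts": joint torques, N m; "tcp_pos": TCP position; "ee_rot": TCP orientation; "contact_force": force on the tool from outside, world axes, zero at the start; "ft_torque": the same for the moment, N m; "width": opening from 0.0 (shut) to 1.0 (fully open); "grasp_force": force on a finger pad.
Only numpy, scipy, OpenCV 4.12 (cv2) and the standard library are available. Lean on these libraries where they do the work, as an engineer would, in place of code of your own. Each camera call takes 0.05 s, during which the arm holds its last target. There are 200 camera calls.

## Working session

There is one attempt and no reset: what is moved stays moved. The work goes in short steps, Python scripts to look and compute and a tool call to move; the robot and the scene stay as the last step left them, time stands still between calls to the robot, and variables do not carry over. Pictures are saved under pics/ and viewed, at most 10 in all, crops included, and the job is handed in when it is done.

Besides the shell and the picture viewer there is one more tool, called after "Emit:" by a JSON object that holds its "name" and its "arguments". servo_tool: Moves the arm, as the interface text tells. Shift numbers are shares of 0.3 m and turn numbers shares of 45 degrees, none past 1 either way. Its arguments: {"type":"object","properties":{"increments":{"type":"array","items":{"type":"array","items":{"type":"array","items":{"type":"number"}}}}},"required":["increments"]}

```bash
mkdir -p pics
python3 - <<'E'
from plant import state,snapshot
import cv2,numpy as np,pickle
s=state();print(s)
d={n:snapshot(n) for n in("scene","side")}
pickle.dump(d,open('a.pkl','wb'))
cv2.imwrite('pics/a.png',np.vstack([d[n]["frame"][:,:,::-1] for n in d])[:, :])
for n in d: cv2.imwrite(f'pics/{n}.png',cv2.resize(d[n]["frame"][:,:,::-1],(768,576)))
E
```

```text
{'clock': 0.0, 'qpos': array([-1.05681008,  0.50185907, -0.42678877,  1.55148348,  0.22082688,
        1.13830776, -0.21029627]), 'joint_velocities': array([ 0.00065567,  0.00027002, -0.00076581, -0.00084279,  0.00072607,
       -0.00021276, -0.00052069]), 'joint_efforts': array([ 5.30033903e-04, -5.69512081e+01, -5.81613109e+00, -2.80932033e+01,
        1.06177566e-02,  1.21007083e-02,  7.53953145e-06]), 'tcp_pos': array([0.16118257, 0.62896045, 0.23023819]), 'ee_rot': array([-3.92750481e-01, -3.11665446e+00,  3.09874209e-03]), 'contact_force': array([ 0.8752925 , -0.81102841, -0.09866121]), 'ft_torque': array([0.02748153, 0.03360679, 0.00949957]), 'grasp_force': 0.0, 'width': 1.000986315765059}
```

View pics/scene.png

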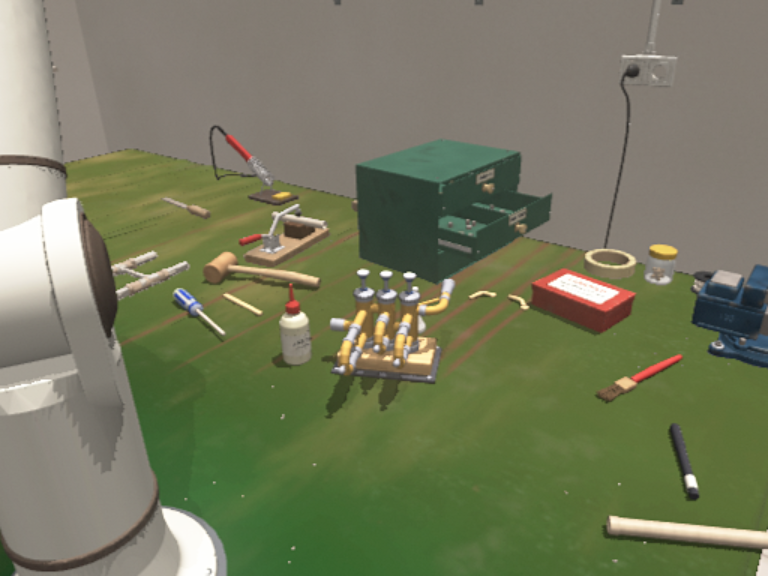

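View pics/side.png

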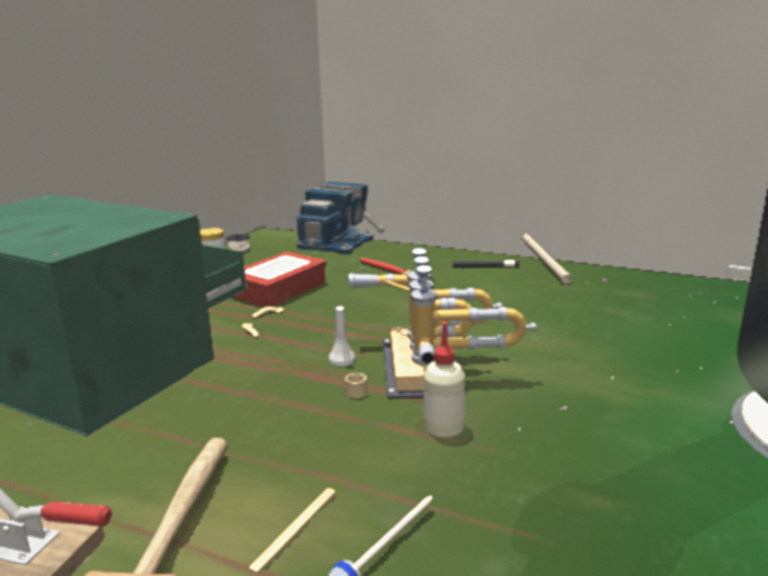

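The scene view shows the buttons at about (363,273), (386,275) and (409,277) in the 2/3-scaled picture. The receiver is at right (447,287), so the right button is valve 1. The bottle is by the third valve, and the slides point toward the robot.

```bash
cat > h.py <<'E'
import numpy as np,cv2
def cloud(d):
    v,u=np.mgrid[0:384,0:512];z=d["range_z"].astype(float);K=d["K"]
    P=np.stack([(u-K[0,2])/K[0,0]*z,(v-K[1,2])/K[1,1]*z,z],-1)
    R=cv2.Rodrigues(np.array(d["rvec"],float))[0]
    W=(P-np.ravel(d["tvec"]))@R
    W[z<=0]=np.nan
    return W
E
python3 - <<'E'
import pickle,numpy as np,cv2
from h import cloud
D=pickle.load(open('a.pkl','rb'))
for n in D:
    d=D[n];W=cloud(d)
    R=cv2.Rodrigues(np.array(d["rvec"],float))[0];print(n,"cam",-R.T@np.ravel(d["tvec"]))
    box={"scene":(170,170,330,260),"side":(225,155,370,295)}[n]
    x0,y0,x1,y1=box
    m=np.zeros((384,512),bool);m[y0:y1,x0:x1]=1
    for lo,hi in((.147,.175),(.09,.115)):
        mm=(m&(W[...,2]>lo)&(W[...,2]<hi)&(np.hypot(W[...,0],W[...,1])<1.0)).astype(np.uint8)
        k,L,st,c=cv2.connectedComponentsWithStats(mm)
        for i in range(1,k):
            if st[i,4]>3:
                p=W[L==i];print(lo,c[i].round(1),st[i,4],p.mean(0).round(4),p.min(0).round(3),p.max(0).round(3))
E
```

```text
scene cam [-0.15994825 -0.4912659   0.55179849]
0.147 [241.2 182.1] 42 [0.4891 0.0572 0.1586] [0.481 0.05  0.148] [0.499 0.067 0.163]
0.147 [256.6 183.3] 44 [0.5049 0.025  0.1582] [0.498 0.018 0.148] [0.514 0.034 0.163]
0.147 [272.  184.2] 47 [ 0.5202 -0.0073  0.1588] [ 0.512 -0.015  0.148] [0.532 0.002 0.163]
0.09 [280.8 207.6] 515 [ 0.5271 -0.0283  0.1033] [ 0.432 -0.053  0.09 ] [0.634 0.003 0.115]
0.09 [194.3 203.9] 84 [0.4257 0.152  0.1008] [0.417 0.144 0.09 ] [0.439 0.164 0.114]
0.09 [244.1 214.5] 520 [0.4554 0.0235 0.1008] [ 0.373 -0.007  0.09 ] [0.511 0.068 0.115]
side cam [0.21802311 0.78925641 0.43221737]
0.147 [280.8 174.9] 149 [0.5057 0.0338 0.1577] [ 0.483 -0.012  0.148] [0.532 0.069 0.162]
0.09 [291.5 200.2] 1250 [0.4923 0.0127 0.0989] [ 0.377 -0.048  0.09 ] [0.634 0.075 0.115]
0.09 [295.9 235.4] 164 [0.4287 0.1633 0.1004] [0.42  0.153 0.09 ] [0.44  0.171 0.114]
```

Run:
```python
import pickle,numpy as np
from h import cloud
D=pickle.load(open('a.pkl','rb'))
C={1:(.520,-.007),2:(.505,.025),3:(.489,.057)}
for n in D:
    W=cloud(D[n])
    for i in C:
        m=(W[...,2]>.155)&(W[...,2]<.17)&(np.hypot(W[...,0]-C[i][0],W[...,1]-C[i][1])<.015)
        p=W[m];print(n,i,len(p),p.mean(0).round(4),((p.min(0)+p.max(0))/2).round(4))
W=cloud(D["scene"]);m=(W[...,2]>.2)&(W[...,0]>.1)&(W[...,0]<.75)&(W[...,1]>-.3)&(W[...,1]<.75);print(W[m].min(0) if m.any() else 'clear')
```

```text
scene 1 38 [ 0.5201 -0.0073  0.1605] [ 0.5221 -0.0065  0.1593]
scene 2 33 [0.5048 0.0252 0.1604] [0.506  0.0258 0.1593]
scene 3 32 [0.4892 0.0571 0.1607] [0.4903 0.0586 0.1602]
side 1 40 [ 0.5228 -0.0013  0.1589] [ 0.5229 -0.0035  0.1586]
side 2 38 [0.5067 0.0317 0.159 ] [0.5073 0.0303 0.1584]
side 3 45 [0.4912 0.0636 0.1589] [0.4924 0.0604 0.1582]
[0.10002107 0.05187959 0.51713425]
```

Emit:
{"name": "servo_tool", "arguments": {"increments": [[[-1,0.0,0,0.1,0],[-1,0.07,-0.13,0,-0.08],[-1,0.07,-0.13,0,-0.08],[-1,0.07,-0.13,0,-0.08],[-1,0.07,-0.13,0,-0.08],[-1,0.07,-0.13,0,-0.08],[-1,0.07,-0.13,0,-0.08],[-1,0.07,-0.13,0,-0.08]]]}}

```text
clock: 0.9
tcp_pos: [0.3087, 0.3547, 0.2611]
ee_rot: [-1.067, -2.955, 0.0]
contact_force: [0.8, 0.4, 0.0]
width: -0.003
grasp_force: 0.0
```

Emit:
{"name": "servo_tool", "arguments": {"increments": [[[-1,0.079,-0.133,0,-0.061],[-1,0.079,-0.133,0,-0.061],[-1,0.079,-0.133,0,-0.061],[-1,0.079,-0.133,0,-0.061],[-1,0.079,-0.133,0,-0.061],[-1,0.079,-0.133,0,-0.061],[-1,0.079,-0.133,0,-0.061],[-1,0.079,-0.133,0,-0.061],[-1,0.079,-0.133,0,-0.061],[-1,0,0,0,0],[-1,0,0,0,0]]]}}

```text
clock: 2.0
tcp_pos: [0.5214, -0.0036, 0.2607]
ee_rot: [-1.674, -2.657, 0.001]
contact_force: [-0.5, 0.4, -0.5]
width: -0.0
grasp_force: 0.0
```

```bash
cat > look.py <<'E'
import sys,pickle,numpy as np,cv2
from plant import state,snapshot
s=state();d=snapshot("wrist");print(s["clock"],s["tcp_pos"],s["qpos"].round(2),s["contact_force"])
R=cv2.Rodrigues(np.array(s["ee_rot"]))[0];print(R.round(3))
pickle.dump((s,d),open(f'{sys.argv[1]}.pkl','wb'));print(d["K"],d["hand_eye"])
im=d["frame"][:,:,::-1].copy()
K=d["K"];v,u=np.mgrid[0:384,0:512]
a,b=(u-K[0,2])/K[0,0],(v-K[1,2])/K[1,1];t=np.hypot(a,b)+1e-9
z=d["range_z"].astype(float)
P=np.stack([np.tan(t)*a/t*z,np.tan(t)*b/t*z,z],-1)
H=np.array(d["hand_eye"]);W=(P@H[:3,:3].T+H[:3,3])@R.T+s["tcp_pos"]
W[z<=0]=np.nan
for i,c in {1:(.5214,-.0045),2:(.5058,.028),3:(.4903,.0603)}.items():
    m=(W[...,2]>.13)&(W[...,2]<.17)&(np.hypot(W[...,0]-c[0],W[...,1]-c[1])<.016)
    if m.sum()>3:
        p=W[m];p=p[p[:,2]>np.percentile(p[:,2],90)-.004]
        print(i,len(p),p.mean(0).round(4),((p.min(0)+p.max(0))/2).round(4),np.ptp(p,axis=0).round(3))
cv2.imwrite(f'pics/{sys.argv[1]}.png',cv2.resize(im,(768,576)))
E
python3 look.py w1
```

```text
2.0 [ 0.52138428 -0.00358421  0.2606564 ] [-0.16  0.21  0.13  1.85 -0.03  1.08  0.43] [-0.53490922  0.40126743 -0.46709473]
[[-0.432  0.902 -0.001]
 [ 0.902  0.432 -0.   ]
 [ 0.001 -0.001 -1.   ]]
[[297.31863964   0.         254.5450635 ]
 [  0.         297.31863964 197.9975913 ]
 [  0.           0.           1.        ]] [[ 5.16843376e-04 -9.57384102e-01 -2.88817267e-01  7.40539690e-02]
 [ 9.99999480e-01  2.40898679e-04  9.90974485e-04 -5.32829136e-05]
 [-8.79167519e-04 -2.88817629e-01  9.57383729e-01 -1.42369838e-01]
 [ 0.00000000e+00  0.00000000e+00  0.00000000e+00  1.00000000e+00]]
1 376 [ 0.5228 -0.0045  0.1596] [ 0.523  -0.005   0.1591] [0.019 0.019 0.005]
2 422 [0.5074 0.0271 0.1599] [0.5074 0.0268 0.1595] [0.019 0.019 0.005]
3 437 [0.4917 0.0593 0.1598] [0.4917 0.0593 0.1599] [0.019 0.019 0.005]
```

View pics/w1.png

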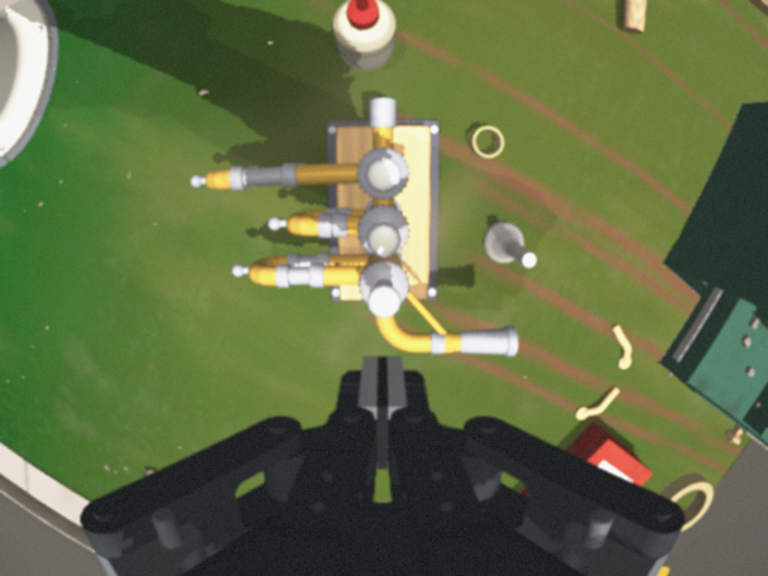

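The wrist view confirms the layout. The mouthpipe runs into the nearest button at (384,295), which is valve 1. Valve 2 is at (383,238), and valve 3, with the longest slide, is at (383,174).

Emit:
{"name": "servo_tool", "arguments": {"increments": [[[-1,0.004,-0.004,-0.08,0],[-1,0,0,-0.08,0],[-1,0,0,-0.08,0],[-1,0,0,-0.07,0],[-1,0,0,-0.03,0],[-1,0,0,-0.02,0],[-1,0,0,-0.01,0],[-1,0,0,0,0],[-1,0,0,0,0]]]}}

```text
clock: 2.95
tcp_pos: [0.5234, -0.0033, 0.1513]
ee_rot: [1.67, 2.66, 0.002]
contact_force: [-1.1, 1.5, 3.0]
width: -0.002
grasp_force: 1.3
```

Emit:
{"name": "servo_tool", "arguments": {"increments": [[[-1,-0.002,-0.003,-0.01,0],[-1,0,0,-0.01,0],[-1,0,0,-0.006,0],[-1,0,0,-0.003,0],[-1,0,0,0,0],[-1,0,0,0,0]]]}}

```text
clock: 3.55
tcp_pos: [0.5233, -0.0045, 0.1421]
ee_rot: [1.67, 2.659, 0.002]
contact_force: [3.6, 1.8, 4.5]
width: -0.002
grasp_force: 2.4
```

Emit:
{"name": "servo_tool", "arguments": {"increments": [[[-1,0,0,-0.004,0],[-1,0,0,0,0],[-1,0,0,0,0]]]}}

```text
clock: 3.85
tcp_pos: [0.5234, -0.0045, 0.142]
ee_rot: [1.67, 2.658, 0.003]
contact_force: [-0.0, 1.6, 13.2]
width: -0.0
grasp_force: 6.8
```

Valve 1 has bottomed out: TCP z is 0.142 and the force has stepped up to 13 N. Next I'll release it and move to valve 2.

Emit:
{"name": "servo_tool", "arguments": {"increments": [[[-1,0,0,0.03,0],[-1,0,0,0.06,0],[-1,0,0,0.07,0],[-1,0,0,0,0],[-1,-0.027,0.052,0,0],[-1,-0.027,0.053,0,0],[-1,0,0,0,0],[-1,0,0,0,0]]]}}

```text
clock: 4.65
tcp_pos: [0.5051, 0.0263, 0.1875]
ee_rot: [-1.67, -2.66, 0.003]
contact_force: [-0.6, -0.1, -0.2]
width: -0.003
grasp_force: 0.0
```

```bash
python3 look.py w2 | grep -v '\['; python3 look.py w3 | grep -E '^[0-9]'
```

```text
4.7 [0.50554503 0.02581891 0.18772845] [-0.2   0.27  0.11  1.96 -0.04  0.91  0.38] [ 0.57594279 -1.02242861 -0.18836252]
2 535 [0.5063 0.0298 0.1597] [0.5074 0.0287 0.1593] [0.019 0.017 0.005]
3 804 [0.4915 0.0596 0.1599] [0.4918 0.0593 0.1597] [0.019 0.019 0.005]
```

Run:
```python
from plant import snapshot
import numpy as np
from h import cloud
for n in("scene","side"):
    W=cloud(snapshot(n))
    for c in ((.5225,-.0047),(.507,.027),(.4915,.0595)):
        m=(W[...,2]>.138)&(W[...,2]<.17)&(np.hypot(W[...,0]-c[0],W[...,1]-c[1])<.013)
        p=W[m];print(n,len(p),p.mean(0).round(4),np.percentile(p[:,2],90).round(4))
```

```text
scene 58 [ 0.5204 -0.0072  0.1557] 0.1623
scene 54 [0.5053 0.025  0.1549] 0.1619
scene 48 [0.4892 0.0573 0.1567] 0.1619
side 46 [ 0.5227 -0.0014  0.158 ] 0.1607
side 48 [0.5068 0.0319 0.158 ] 0.1608
side 70 [0.4913 0.0637 0.1547] 0.1607
```

Emit:
{"name": "servo_tool", "arguments": {"increments": [[[-1,0.005,0.003,-0.06,0],[-1,0,0,-0.03,0],[-1,0,0,-0.03,0],[-1,0,0,-0.01,0],[-1,0,0,-0.01,0],[-1,0,0,0,0]]]}}

```text
clock: 5.45
tcp_pos: [0.5072, 0.0273, 0.1464]
ee_rot: [-1.672, -2.66, 0.001]
contact_force: [-2.4, -2.5, 3.1]
width: 0.005
grasp_force: 1.7
```

Valve 1 is back up, and the section has not moved. Next is valve 2, down to its stop.

Emit:
{"name": "servo_tool", "arguments": {"increments": [[[-1,0,0,-0.01,0],[-1,0,0,-0.005,0],[-1,0,0,-0.004,0],[-1,0,0,0,0],[-1,0,0,0,0]]]}}

```text
clock: 5.95
tcp_pos: [0.5077, 0.0276, 0.142]
ee_rot: [1.671, 2.66, 0.001]
contact_force: [-5.0, -2.9, 14.0]
width: 0.0
grasp_force: 6.7
```

Emit:
{"name": "servo_tool", "arguments": {"increments": [[[-1,0,0,0.03,0],[-1,0,0,0.06,0],[-1,0,0,0.07,0],[-1,0,0,0,0],[-1,-0.027,0.053,0,0],[-1,-0.027,0.053,0,0],[-1,0,0,0,0],[-1,0,0,0,0],[-1,0,0,0,0]]]}}

```text
clock: 6.85
tcp_pos: [0.4916, 0.0589, 0.1885]
ee_rot: [1.672, 2.659, -0.0]
contact_force: [0.5, -0.6, -0.1]
width: -0.001
grasp_force: 0.0
```

```bash
cat > chk.py <<'E'
from plant import snapshot,state
import numpy as np
from h import cloud
s=state();print(s["tcp_pos"],s["contact_force"])
for n in("scene","side"):
    W=cloud(snapshot(n))
    for c in ((.5225,-.0047),(.507,.027),(.4915,.0595)):
        m=(W[...,2]>.135)&(W[...,2]<.17)&(np.hypot(W[...,0]-c[0],W[...,1]-c[1])<.013)
        p=W[m];print(n,len(p),p.mean(0).round(4),np.percentile(p[:,2],90).round(4))
E
python3 chk.py
```

```text
[0.49157006 0.0589369  0.18846593] [ 0.47703266 -0.57353457 -0.08364122]
scene 62 [ 0.5204 -0.0071  0.1541] 0.1621
scene 59 [0.5049 0.0248 0.154 ] 0.1621
scene 51 [0.489  0.0571 0.1557] 0.1619
side 46 [ 0.5227 -0.0015  0.158 ] 0.161
side 50 [0.5071 0.0314 0.157 ] 0.1607
side 76 [0.4914 0.0633 0.1532] 0.1604
```

Emit:
{"name": "servo_tool", "arguments": {"increments": [[[-1,0,0.001,-0.06,0],[-1,0,0,-0.03,0],[-1,0,0,-0.03,0],[-1,0,0,-0.01,0],[-1,0,0,-0.01,0],[-1,0,0,-0.01,0],[-1,0,0,-0.005,0],[-1,0,0,-0.003,0],[-1,0,0,0,0],[-1,0,0,0,0]]]}}

```text
clock: 7.95
tcp_pos: [0.4912, 0.0596, 0.142]
ee_rot: [1.671, 2.66, -0.0]
contact_force: [-4.3, -3.0, 8.7]
width: -0.002
grasp_force: 4.5
```

Emit:
{"name": "servo_tool", "arguments": {"increments": [[[-1,0,0,-0.001,0],[-1,0,0,0,0],[-1,0,0,0,0],[-1,0,0,0,0],[-1,0,0,0,0]]]}}

```text
clock: 8.45
tcp_pos: [0.4912, 0.0596, 0.142]
ee_rot: [1.672, 2.66, -0.0]
contact_force: [-4.0, -3.9, 12.6]
width: 0.002
grasp_force: 5.7
```

```bash
python3 chk.py; python3 -c "
import cv2,numpy as np
from plant import snapshot
f=[cv2.resize(snapshot(n)['frame'][y:y+150,x:x+190,::-1],(399,315)) for n,x,y in(('scene',160,130),('side',200,130))]
cv2.imwrite('pics/e.png',np.hstack(f))"
```

```text
[0.49120363 0.05958488 0.14199159] [-3.97335022 -3.90086089 12.63402475]
scene 60 [ 0.5205 -0.0069  0.1544] 0.1621
scene 59 [0.5052 0.025  0.1538] 0.1619
scene 93 [0.4869 0.0547 0.153 ] 0.1658chk.py:9: RuntimeWarning: Mean of empty slice.
  p=W[m];print(n,len(p),p.mean(0).round(4),np.percentile(p[:,2],90).round(4))
  ret = um.true_divide(
Traceback (most recent call last):
  File "chk.py", line 9, in <module>
    p=W[m];print(n,len(p),p.mean(0).round(4),np.percentile(p[:,2],90).round(4))
                                             ~~~~~~~~~~~~~^^^^^^^^^^^
IndexError: index -1 is out of bounds for axis 0 with size 0
```

View pics/e.png

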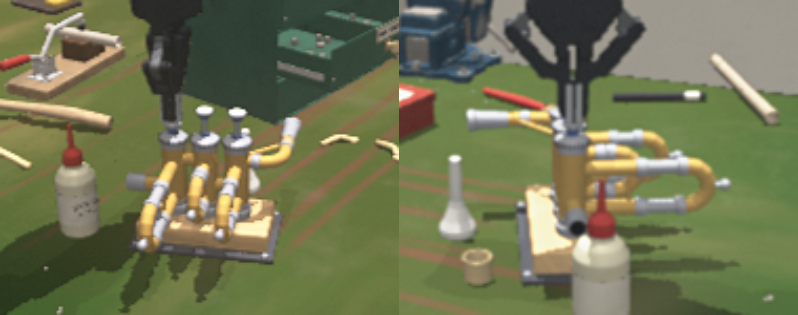

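The left half shows valve 3's button held down at about (173,130), with the other two up at (204,112) and (237,114). The section and the things around it have not moved. I'll ease the push slightly and hand in.

Emit:
{"name": "servo_tool", "arguments": {"increments": [[[-1,0,0,0.001,0],[-1,0,0,0,0],[-1,0,0,0,0],[-1,0,0,0,0]]]}}

```text
clock: 9.05
tcp_pos: [0.4912, 0.0596, 0.142]
ee_rot: [1.671, 2.66, -0.0]
contact_force: [-3.7, -3.0, 9.1]
width: 0.001
grasp_force: 4.5
```

```bash
python3 -c "
from plant import job_done
print(job_done())"
```

```text
the job is handed in; nothing more can be done
None
```

I pressed valves 1 and 2 fully down in turn and let each spring all the way back up; valve 3 is now held at its bottom stop with about 9 N, and the job is handed in with the section and the things around it not visibly moved.

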